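# Set the push nut on a core-track guide roller

### The job

Fix the blue guide roller on its shaft: take the red-handled hollow setting tool from the wooden stand, slip it over the shaft and press the orange push nut straight down until it bites tight against the roller, pushing with about 20 N in all and never more than 30 N. Then put the tool back upright in its hole in the stand. Push the nut with the tool only, go gently onto the shaft, and leave the beaker, the green block and the stone plug where they are.

Things in the scene. Friction and masses are not known exactly. Their poses are not given: they have to be found in the camera images.
- shaft_top (a point): Top of the plain vertical steel shaft, 8 mm in diameter with a rounded end; 112 mm above the bench, z up. On the shaft sit a brass spacer of unknown height (it varies by 10 mm), a spring washer, the blue roller (48 mm across, 28 mm high) and, higher up, the push nut. At the start the nut's top is 25 to 45 mm below this point; pressed home it is 39 to 52 mm below.
- roller (a joint): How far the roller is pressed down onto its spring washer, m: 0 when free, 6 mm at most. The washer pushes back with 5 N per mm, so once the nut meets the roller the push rises from the 12 N drag by 5 N per mm: 20 N in all is about 1.6 mm. Properly tight is more than 0.8 mm remaining after release.
- tool_center (a point): Half-way up the loose round setting tool, on its axis, z towards its handle (up in the stand). 125 mm long, about 0.2 kg: from its lower end a steel tube 66 mm long, 18 mm outside, open bore 11 mm wide and 66 mm deep; then a collar 34 mm across, 6 mm thick; then the red handle, 28 mm across, 53 mm long, to be gripped: its middle is 36 mm above this point.
- stand_hole0 (a point): Centre of the mouth of the upright round hole (23 mm wide, 35 mm deep, bevelled rim) in the dark wooden stand, a block 90 x 70 x 50 mm fixed on the bench; z up, 50 mm above the bench. With the tool fully in, as at the start, tool_center is 27.5 mm above this point. Three short tool ends stand 18 mm out of the block, 44 mm from the hole.
- beaker_center (a point): Centre of a loose clear plastic beaker, 68 mm across, 80 mm high: leave it alone.
- block_center (a point): Centre of a loose pale green block, 46 x 46 x 36 mm: leave it alone.
- plug_center (a point): Centre of a loose upright grey stone core plug, 50 mm across, 50 mm high: leave it alone.
- nut: The orange push nut, 20 mm across, 4 mm thick; origin at the centre of its underside, z up. It starts 4 to 14 mm above the roller, part-way on the shaft. Its teeth grip with a steady drag of about 12 N either way: it moves only under a harder push and stays where it is left.
- tool: The setting tool; origin at the centre of its lower, open end, z towards the handle.
- mount: The aluminium foot plate (100 x 70 x 22 mm high, fixed on the bench) with the shaft; origin under the foot's centre, on the bench; the shaft stands on its z axis. Its yaw does not matter.

How it is judged:
On the way, in this order (a step that is already met when the one before it is completed fails the run):
1. the setting tool is lifted out of the stand (z of tool_center in the frame of stand_hole0 above 0.07 m), for 0.1 s.
2. the nut is pressed down with the tool over the shaft until it squeezes the roller onto its spring washer (value of joint roller above 0.0008 m and contact force between tool and nut above 6 N and horizontal distance between tool and shaft_top below 0.004 m), for 0.1 s.
At the end, for the whole second after the job is handed in: The nut holds the roller tight, more than 0.8 mm down on its spring washer; the setting tool stands released and at rest in the stand's hole, upright within 0.2 rad, its centre within 15 mm of the hole's axis and less than 33 mm above its mouth (value of joint roller above 0.0008 m and z of tool_center in the frame of stand_hole0 below 0.033 m and horizontal distance between tool_center and stand_hole0 below 0.015 m and angle between tool_center's own z axis and vertical below 0.2 rad and linear speed of tool below 0.02 m/s); the robot touches nothing.
It fails at once if the nut is pushed with more than 30 N (contact force between tool and nut above 30 N).
It fails at once if the shaft or its foot is rammed or bent with more than 25 N (contact force between anything else and mount above 25 N).
It fails at once if the nut is pushed by the robot itself and not by the tool (contact force between any of the fingers, the arm and nut above 1 N).
It fails at once if a bystander is shifted more than 15 mm (distance of any of beaker_center, block_center, plug_center from where it was at the start of the episode above 0.015 m).
It also fails if it takes over 64 s, if anything falls off the work surface, if the arm or the gripper's body presses on something with over 40 N, if the wrist force passes 120 N, or if a joint passes its speed limit or range.

### The arm

A 6-joint arm with a two-finger parallel gripper is mounted at the origin on the work surface. World frame = base frame: x ahead of the robot, y to its left, z up, the work surface at z = 0. Lengths are in m, angles in rad, forces in N, time in s.
With the tool pointing down it reaches from about 0.35 to 0.95 m from the base axis. Payload 17.4 kg.
Tool frame: the origin (TCP) lies at the very end of the fingers, on their centre line; the grasp point (between the pads) lies 19 mm behind it; z points along the fingers, y is the line along which they close (so a half turn about z gives the same grasp; the last joint's range is limited). The gripper opens to 93 mm and grips with 3 to 60 N. Pads are 15 mm wide; open, the fingers measure 128 mm over their backs; the gripper's body (75 mm by 188 mm) begins 65 mm behind the grasp point.
Start: joints at [1.258, 0.116, 1.442, -0, 1.584, -0.038], TCP at [0.183, 0.65, 0.219] pointing down, gripper open.
Joint ranges: [-2.83, 2.83], [-0.83, 2.19], [0.07, 2.5], [-1.14, 4.28], [0.01, 3], [-2.97, 2.97]. Speed limits (rad/s): [1.89, 1.89, 2.22, 3.14, 3.14, 3.14].

### API

Orientations are given as [roll, pitch, yaw] about the fixed x, y, z axes, in that order (R = Rz(yaw) Ry(pitch) Rx(roll)).
In Python, from cell import read_state, grab_frame, camera_model, hand_in gives the robot as it stands.
- The arm moves only by the tool jog_arm, never from a script. Its argument "moves" is a list of rows, each a list of 3 entries, a list of its own where there are three numbers: the closure, from -1 (fully open) to 1 (shut), then the shift along the tool's x, y, z in cm, then the turn, a rotation vector about the tool's x, y, z in degrees. In form: [[gripper, [tx, ty, tz], [wx, wy, wz]], ...]. A call has exactly 5 rows; each row shifts and turns the commanded pose from where the row before left it, along the tool's axes as they then stand; what a row does not reach is not made up. A row lasts 1/10 s, in which the tool goes at most 50 mm and 8.59 degrees, less where a joint would pass 70% of its speed; a pose out of reach is approached as far as the arm can. A call with a gripper value outside its range is refused whole. The fingers move at their own pace and stop on an object; "force" is the grip in N (left out, the last holds). Time passes only in rows, so rows that do not move let the fingers close, or fill a call up. It gives the time, the measured TCP pose, the force, the opening and the grip force at its end, in the units of the state.
- read_state(): the state, without advancing time (a new reading comes with each control period).
- grab_frame(name): name is "side" or "top"; returns the picture (480x640x3 uint8, blue, green, red); there is no depth.
- camera_model(name): a dict with "fx", "fy", "cx", "cy" (pixels), "origin" and "orientation" of the camera in the world. Camera axes: x right, y down, z forward; pixel columns grow to the right and rows downward; lengths in m; the calibration is good to about 2 mm. A picture is of the moment at which its call begins. camera_model takes no time and is no camera call.
- hand_in(): hands the job in; it is judged then, once.
The state is a dict: "t": time; "joint_positions": joint angles; "qd": joint speeds; "tau": joint torques, N m; "eef_pos": TCP position; "eef_rot": TCP orientation; "force": force on the tool from outside, world axes, zero at the start; "torque": the same for the moment, N m; "opening": finger opening in m; "gripper_force": force on a finger pad.
Only numpy, scipy, OpenCV 4.12 (cv2) and the standard library are available. Lean on these libraries where they do the work, as an engineer would, in place of code of your own. Each camera call takes 0.05 s, during which the arm holds its last target. There are 200 camera calls.

## Working session

There is one attempt and no reset: what is moved stays moved. The work goes in short steps, Python scripts to look and compute and a tool call to move; the robot and the scene stay as the last step left them, time stands still between calls to the robot, and variables do not carry over. Pictures are saved under pics/ and viewed, at most 10 in all, crops included, and the job is handed in when it is done.

Besides the shell and the picture viewer there is one more tool, called as name(argument=value, ...), one argument or row to a line, values as JSON. jog_arm: Moves the arm, as the interface text tells. Its arguments: {"type":"object","properties":{"moves":{"type":"array"},"force":{"type":"number"}},"required":["moves"]}

```bash
mkdir -p pics; python3 - <<'E'
from cell import *
import cv2
for n in("side","top"):
    cv2.imwrite(f"pics/{n}0.png",grab_frame(n)); print(n,camera_model(n))
s=read_state(); print({k:s[k] for k in("t","eef_pos","eef_rot","force","opening")})
E
```

```text
side {'fx': 456.7205497736776, 'fy': 456.7205497736776, 'cx': 312.69711893306015, 'cy': 239.67956979968966, 'origin': array([ 0.55391974, -0.47223701,  0.61704796]), 'orientation': array([-2.37545469e+00, -1.29840885e-03, -1.05255534e-01])}
top {'fx': 510.92234988474246, 'fy': 510.92234988474246, 'cx': 310.79410697150064, 'cy': 241.66116594575433, 'origin': array([0.52325778, 0.02096958, 0.82245559]), 'orientation': array([-3.04160823,  0.01607036, -1.56097437])}
{'t': 0.1, 'eef_pos': array([0.18311026, 0.64952657, 0.21801506]), 'eef_rot': array([-3.14062612e+00, -6.36902065e-05,  2.86682989e+00]), 'force': array([1.31633014, 0.71254274, 0.96229592]), 'opening': 0.09259411086490052}
```

View pics/side0.png

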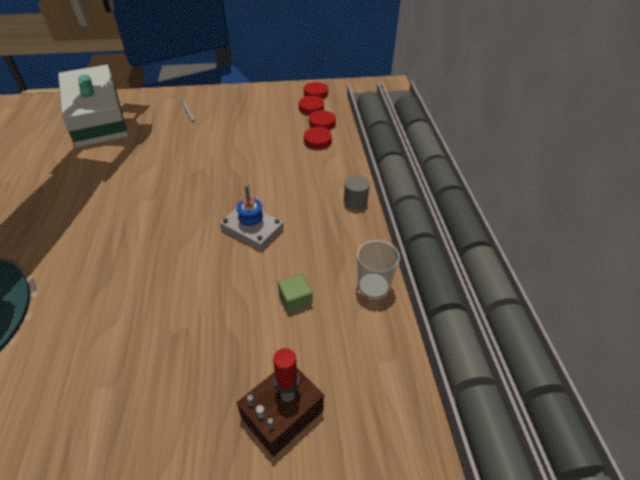

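View pics/top0.png

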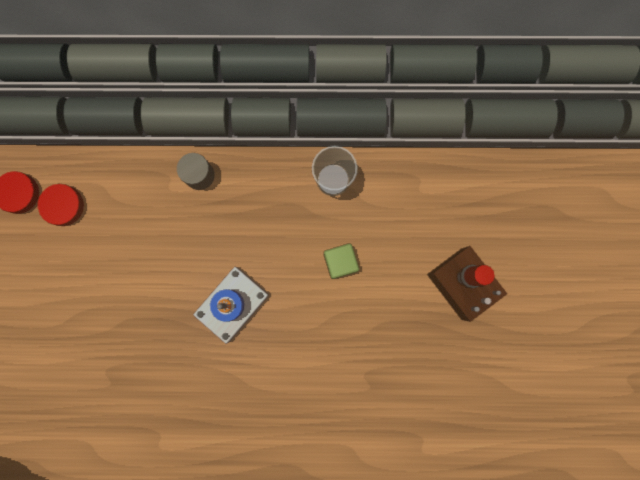

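The side view shows the tool handle at about (286,368), the shaft tip at about (247,186) and the stand at (281,408). In the top view the handle top is at about (484,275), the foot at (231,305) and the roller at (227,306). Next I'll measure these.

```bash
cat > h.py <<'E'
import numpy as np, cv2
from cell import *
from scipy.spatial.transform import Rotation as R
def ray(n,u,v):
    c=camera_model(n); d=R.from_euler('xyz',c['orientation']).as_matrix()@[(u-c['cx'])/c['fx'],(v-c['cy'])/c['fy'],1]
    return c['origin'],d
def onz(n,u,v,z):
    o,d=ray(n,u,v); return o+d*(z-o[2])/d[2]
def tri(p,q):
    o1,d1=ray("side",*p); o2,d2=ray("top",*q)
    s=np.linalg.lstsq(np.c_[d1,-d2],o2-o1,rcond=None)[0]
    a,b=o1+s[0]*d1,o2+s[1]*d2
    return (a+b)/2,np.linalg.norm(a-b)
def proj(n,p):
    c=camera_model(n); x=R.from_euler('xyz',c['orientation']).as_matrix().T@(np.array(p)-c['origin'])
    return c['fx']*x[0]/x[2]+c['cx'],c['fy']*x[1]/x[2]+c['cy']
def blob(im,lo,hi,box):
    x0,y0,x1,y1=box; h=cv2.cvtColor(im,cv2.COLOR_BGR2HSV)[y0:y1,x0:x1]
    m=cv2.inRange(h,lo,hi); cs=cv2.findContours(m,0,1)[0]
    c=max(cs,key=cv2.contourArea)+np.array([x0,y0]); return c
E
python3 - <<'E'
from h import *
T=cv2.imread("pics/top0.png");S=cv2.imread("pics/side0.png")
c=blob(T,(0,200,150),(8,255,255),(440,240,520,300)); print("red top",cv2.minEnclosingCircle(c),cv2.boundingRect(c))
u,v=cv2.minEnclosingCircle(c)[0];print(onz("top",u,v,.14))
c=blob(S,(0,150,60),(8,255,255),(260,330,310,400)); print("red side",cv2.boundingRect(c))
c=blob(T,(105,150,60),(125,255,255),(190,260,270,350)); print("blue top",cv2.minEnclosingCircle(c));u,v=cv2.minEnclosingCircle(c)[0]
for z in(.05,.06,.07):print(onz("top",u,v,z))
c=blob(T,(0,0,120),(180,60,255),(190,260,272,350));r=cv2.minAreaRect(c);print("foot",r,onz("top",*r[0],.022))
up=lambda I,a,b,w,h:cv2.resize(I[b:b+h,a:a+w],(400,300),interpolation=cv2.INTER_CUBIC)
cv2.imwrite("pics/c1.png",np.vstack([np.hstack([up(S,215,175,80,60),up(S,240,345,96,72)]),np.hstack([up(T,187,272,80,60),up(T,420,240,96,72)])]))
E
```

```text
red top ((484.0, 274.9375), 9.467354774475098) (475, 266, 19, 19)
[ 0.54913915 -0.19763657  0.14      ]
red side (273, 348, 24, 40)
blue top ((225.0, 316.5), 6.020897388458252)
[0.48663387 0.16188296 0.05      ]
[0.48710799 0.16005874 0.06      ]
[0.48758211 0.15823451 0.07      ]
foot ((230.0977020263672, 304.6180114746094), (44.28337860107422, 64.28395080566406), 40.91438674926758) [0.50373906 0.15950799 0.022     ]
```

View pics/c1.png

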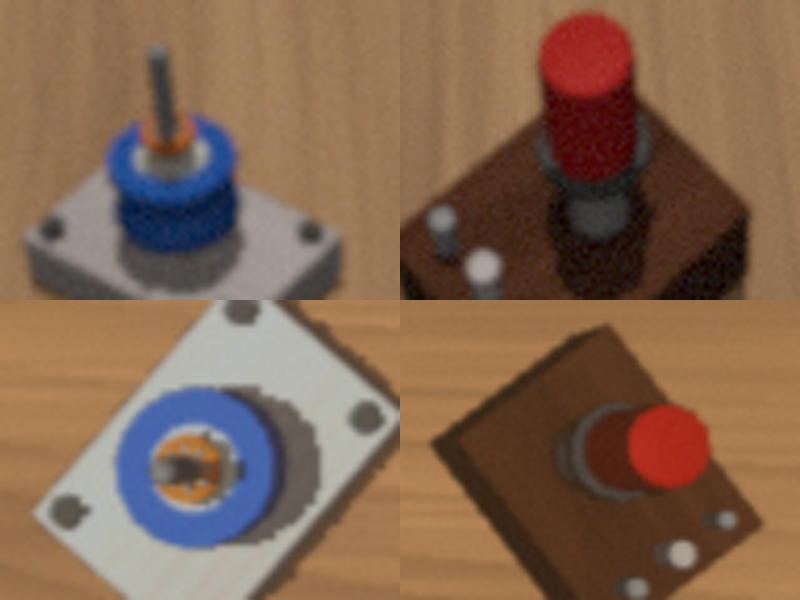

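The crops show the shaft tip at (246.4,184.6) in side and about (220.5,305.5) in top. The handle top is at (284.9,358.7) in side and (484,275) in top. The roller disc in top is centred at (226.6,305.4) with a radius of about 16 px.

```bash
python3 - <<'E'
from h import *
print("handle top",tri((284.9,358.7),(484,275)))
print("shaft tip",tri((246.4,184.6),(220.5,305.5)))
print(onz("side",246.4,184.6,.112),onz("top",220.5,305.5,.112))
for z in(.055,.06,.07): print("roller",z,onz("top",226.6,305.4,z))
for p in((.5037,.1595),(.501,.1605)): print(p,proj("side",(*p,.112)),proj("top",(*p,.112)))
# nut top in side (215+167/5,175+128/5)
print("nut",[proj("side",(.5037,.1595,z)) for z in(.06,.07,.08,.09)])
# stand top corners in top view
k=96/400
for a,b in((606-400,325-300),(762-400,522-300)): print("stand",onz("top",420+a*k,240+b*k,.05))
print("collar",onz("top",420+(625-400)*k,240+(450-300)*k,.084), "tool ends",[onz("top",420+(a-400)*k,240+(b-300)*k,.068)[:2] for a,b in((728,520),(684,554),(638,587))])
print("beaker",onz("top",335,168,.08),"block",onz("top",341,260,.036))
E
```

```text
handle top (array([ 0.54992725, -0.19950894,  0.13406058]), np.float64(0.0012936680061885046))
shaft tip (array([0.50471481, 0.15767337, 0.10970399]), np.float64(0.00037873011897745834))
[0.5051258  0.15483215 0.112     ] [0.50458616 0.15722087 0.112     ]
roller 0.055 [0.50332992 0.15900982 0.055     ]
roller 0.06 [0.50345975 0.15811048 0.06      ]
roller 0.07 [0.50371941 0.15631181 0.07      ]
(0.5037, 0.1595) (np.float64(245.56408287137944), np.float64(182.95659330674314)) (np.float64(218.8411345077783), np.float64(306.1280108948597))
(0.501, 0.1605) (np.float64(244.00503889679987), np.float64(182.69628464906427)) (np.float64(218.0666122932522), np.float64(308.08657124635744))
nut [(np.float64(248.54607485637734), np.float64(205.27004888247905)), (np.float64(247.9936259266305), np.float64(201.13621998093095)), (np.float64(247.43145348696117), np.float64(196.9296326320809)), (np.float64(246.85929854670206), np.float64(192.648348877417))]
stand [ 0.59601432 -0.205626    0.05      ]
stand [ 0.52547494 -0.25984189  0.05      ]
collar [ 0.54960712 -0.20125786  0.084     ] tool ends [array([ 0.52600466, -0.24146879]), array([ 0.51400361, -0.22583359]), array([ 0.5023723 , -0.20954922])]
beaker [ 0.70755301 -0.00114082  0.08      ] block [ 0.57403261 -0.0124226   0.036     ]
```

jog_arm(
  moves=[
    [-1,[0,0,0],[0,0,-7.9]],
    [-1,[0,0,0],[0,0,-7.9]],
    [-1,[-1.8,-4.2,0],[0,0,0]],
    [-1,[-1.8,-4.2,0],[0,0,0]],
    [-1,[-1.8,-4.2,0],[0,0,0]],
  ],
)

```text
t: 0.6
eef_pos: [0.2375, 0.5222, 0.2179]
eef_rot: [-3.141, -0.0, -3.14]
force: [1.6, 0.9, 0.3]
opening: 0.093
gripper_force: 0.0
```

jog_arm(
  moves=[
    [-1,[-1.8,-4.2,0],[0,0,0]],
    [-1,[-1.8,-4.2,0],[0,0,0]],
    [-1,[-1.8,-4.2,0],[0,0,0]],
    [-1,[-1.8,-4.2,0],[0,0,0]],
    [-1,[-1.8,-4.2,0],[0,0,0]],
  ],
)

```text
t: 1.1
eef_pos: [0.3276, 0.3121, 0.2185]
eef_rot: [-3.142, 0.0, -3.14]
force: [-0.1, 0.7, 0.1]
opening: 0.0932
gripper_force: 0.0
```

jog_arm(
  moves=[
    [-1,[-1.8,-4.2,0],[0,0,0]],
    [-1,[-1.8,-4.2,0],[0,0,0]],
    [-1,[-1.8,-4.2,0],[0,0,0]],
    [-1,[-1.8,-4.2,0],[0,0,0]],
    [-1,[-1.8,-4.2,0],[0,0,0]],
  ],
)

```text
t: 1.6
eef_pos: [0.4179, 0.102, 0.2187]
eef_rot: [3.142, 0.0, -3.141]
force: [1.0, 1.2, -0.4]
opening: 0.0929
gripper_force: 0.0
```

jog_arm(
  moves=[
    [-1,[-1.8,-4.2,0],[0,0,0]],
    [-1,[-1.8,-4.2,0],[0,0,0]],
    [-1,[-1.8,-4.2,0],[0,0,0]],
    [-1,[-1.8,-4.2,0],[0,0,0]],
    [-1,[-1.8,-4.2,0],[0,0,0]],
  ],
)

```text
t: 2.1
eef_pos: [0.5081, -0.108, 0.2185]
eef_rot: [3.142, -0.0, -3.141]
force: [0.6, 0.6, 1.0]
opening: 0.0928
gripper_force: 0.0
```

jog_arm(
  moves=[
    [-1,[-1.4,-3.1,0],[0,0,0]],
    [-1,[-1.4,-3.0,0],[0,0,0]],
    [-1,[-1.3,-2.95,0],[0,0,0]],
    [-1,[0,0,2.5],[0,0,0]],
    [-1,[0,0,2.5],[0,0,0]],
  ],
)

```text
t: 2.6
eef_pos: [0.5492, -0.1974, 0.1678]
eef_rot: [-3.142, 0.0, 3.141]
force: [-0.2, -0.1, -0.3]
opening: 0.0931
gripper_force: 0.0
```

jog_arm(
  moves=[
    [-1,[0,0,2.0],[0,0,0]],
    [-1,[0,0,2.0],[0,0,0]],
    [-1,[0,0,2.0],[0,0,0]],
    [-1,[0,0,1.4],[0,0,0]],
    [-1,[0,0,0],[0,0,0]],
  ],
)

```text
t: 3.1
eef_pos: [0.5481, -0.1961, 0.0925]
eef_rot: [3.14, -0.003, -3.141]
force: [-0.2, -0.1, -0.2]
opening: 0.0927
gripper_force: 0.0
```

jog_arm(
  moves=[
    [0.2,[0,0,0],[0,0,0]],
    [0.6,[0,0,0],[0,0,0]],
    [1,[0,0,0],[0,0,0]],
    [1,[0,0,0],[0,0,0]],
    [1,[0,0,0],[0,0,0]],
  ],
  force=40,
)

```text
t: 3.6
eef_pos: [0.5491, -0.1965, 0.0951]
eef_rot: [-3.141, 0.001, -3.141]
force: [0.2, 0.4, -0.1]
opening: 0.0579
gripper_force: 0.0
```

```bash
python3 - <<'E'
from h import *
s=read_state(); print({k:s[k] for k in("t","eef_pos","force","torque","opening","gripper_force")})
a=grab_frame("side")[300:450,200:400];b=grab_frame("top")[200:350,380:580]
cv2.imwrite("pics/g.png",cv2.resize(np.hstack([a,b]),(800,300)))
E
```

```text
{'t': 3.6, 'eef_pos': array([ 0.54912496, -0.19650489,  0.09505599]), 'force': array([ 0.18821109,  0.38740676, -0.10729895]), 'torque': array([ 0.05618093, -0.01941909, -0.06166941]), 'opening': 0.05793333918403046, 'gripper_force': 0.0}
```

View pics/g.png

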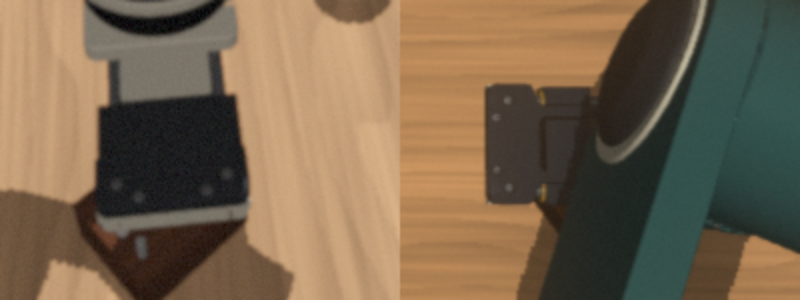

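The fingers surround the handle, which is hidden in both views. They are still closing.

jog_arm(
  moves=[
    [1,[0,0,0],[0,0,0]],
    [1,[0,0,0],[0,0,0]],
    [1,[0,0,0],[0,0,0]],
    [1,[0,0,0],[0,0,0]],
    [1,[0,0,0],[0,0,0]],
  ],
)

```text
t: 4.2
eef_pos: [0.549, -0.1966, 0.0947]
eef_rot: [-3.141, -0.0, -3.141]
force: [-0.6, -1.8, 0.8]
opening: 0.0273
gripper_force: 40.0
```

jog_arm(
  moves=[
    [1,[0,0,0],[0,0,0]],
    [1,[0,0,0],[0,0,0]],
    [1,[0,0,0],[0,0,0]],
    [1,[0,0,0],[0,0,0]],
    [1,[0,0,0],[0,0,0]],
  ],
)

```text
t: 4.7
eef_pos: [0.549, -0.1965, 0.0947]
eef_rot: [-3.141, 0.0, -3.141]
force: [-0.4, -1.9, 0.3]
opening: 0.0277
gripper_force: 40.0
```

jog_arm(
  moves=[
    [1,[0,0,-1],[0,0,0]],
    [1,[0,0,-1.5],[0,0,0]],
    [1,[0,0,-2.5],[0,0,0]],
    [1,[0,0,-2.5],[0,0,0]],
    [1,[0,0,-2.5],[0,0,0]],
  ],
)

```text
t: 5.2
eef_pos: [0.549, -0.196, 0.1969]
eef_rot: [3.141, 0.001, -3.14]
force: [0.4, -0.5, -3.1]
opening: 0.0273
gripper_force: 40.0
```

jog_arm(
  moves=[
    [1,[0,0,-2],[0,0,0]],
    [1,[0,0,-2],[0,0,0]],
    [1,[0,0,0],[0,0,0]],
    [1,[0,0,0],[0,0,0]],
    [1,[0,0,0],[0,0,0]],
  ],
)

```text
t: 5.7
eef_pos: [0.5487, -0.1962, 0.2335]
eef_rot: [3.141, -0.001, -3.141]
force: [-0.3, 0.0, -3.1]
opening: 0.0277
gripper_force: 40.0
```

```bash
python3 - <<'E'
from h import *
s=read_state(); print({k:s[k] for k in("t","eef_pos","eef_rot","force","torque","opening")})
im=grab_frame("side"); u,v=proj("side",s['eef_pos']-[0,0,.04]);print(u,v)
a,b=int(u)-80,int(v)-60; cv2.imwrite("pics/l.png",cv2.resize(im[b:b+120,a:a+160],(800,600),interpolation=cv2.INTER_CUBIC)); print(a,b)
E
```

```text
{'t': 5.7, 'eef_pos': array([ 0.54865363, -0.19619077,  0.23350123]), 'eef_rot': array([ 3.14075154e+00, -1.36629166e-03, -3.14056174e+00]), 'force': array([-0.28985826,  0.00988951, -3.05078437]), 'torque': array([-0.0211118 ,  0.02708805,  0.0158885 ]), 'opening': 0.027749895112138177}
280.60710313304827 328.43608554379915
200 268
```

View pics/l.png

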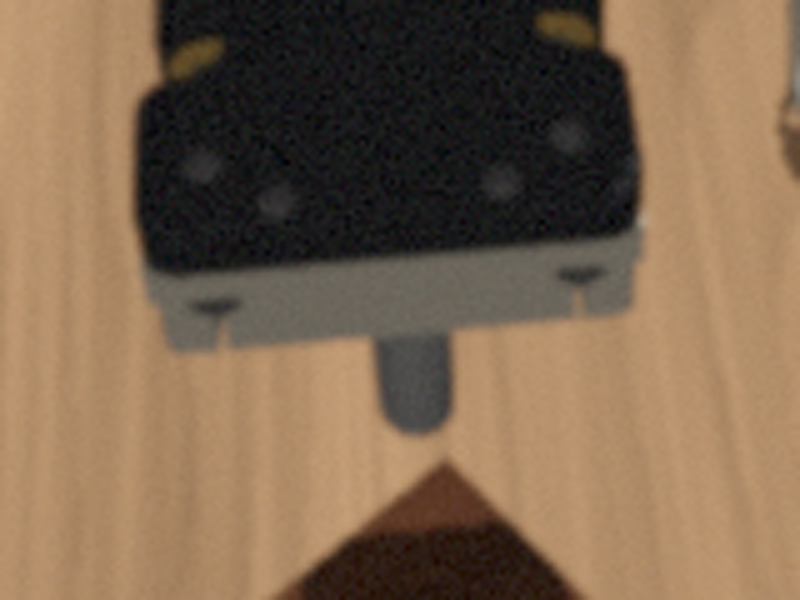

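The held tube is upright. Its lower end is at about pixel (283,349.5).

jog_arm(
  moves=[
    [1,[0.3,2,0],[0,0,0]],
    [1,[0.5,4,0],[0,0,0]],
    [1,[0.5,4,0],[0,0,0]],
    [1,[0.5,4,0],[0,0,0]],
    [1,[0.5,4,0],[0,0,0]],
  ],
)

```text
t: 6.25
eef_pos: [0.5251, -0.015, 0.2337]
eef_rot: [3.141, -0.001, -3.141]
force: [0.8, 0.5, -2.8]
opening: 0.0275
gripper_force: 40.0
```

jog_arm(
  moves=[
    [1,[0.5,4,0],[0,0,0]],
    [1,[0.5,4,0],[0,0,0]],
    [1,[0.5,4,0],[0,0,0]],
    [1,[0.4,3.4,0],[0,0,0]],
    [1,[0.2,2,0],[0,0,0]],
  ],
)

```text
t: 6.75
eef_pos: [0.5038, 0.1597, 0.2338]
eef_rot: [3.141, -0.001, -3.139]
force: [-0.3, -0.3, -2.0]
opening: 0.0277
gripper_force: 40.0
```

jog_arm(
  moves=[
    [1,[0,0,1.0],[0,0,0]],
    [1,[0,0,1.0],[0,0,0]],
    [1,[0,0,0.5],[0,0,0]],
    [1,[0,0,0],[0,0,0]],
    [1,[0,0,0],[0,0,0]],
  ],
)

```text
t: 7.25
eef_pos: [0.5048, 0.1568, 0.2096]
eef_rot: [-3.141, -0.0, 3.142]
force: [-0.0, -1.3, -2.2]
opening: 0.0279
gripper_force: 40.0
```

```bash
python3 - <<'E'
from h import *
print("held bottom at lift",onz("side",283.2,349.4,.1538))
s=read_state(); print({k:s[k] for k in("t","eef_pos","eef_rot","force")})
im=np.mean([grab_frame("side") for _ in range(4)],axis=0).astype(np.uint8); cv2.imwrite("pics/full_s.png",im)
t=grab_frame("top"); cv2.imwrite("pics/full_t.png",t)
cv2.imwrite("pics/a.png",np.hstack([cv2.resize(im[155:245,215:275],(400,600),interpolation=cv2.INTER_CUBIC),cv2.resize(t[260:350,187:247],(400,600))]))
E
```

```text
held bottom at lift [ 0.54952143 -0.19863072  0.1538    ]
{'t': 7.25, 'eef_pos': array([0.50477469, 0.15681031, 0.20962054]), 'eef_rot': array([-3.14149729e+00, -1.33389080e-04,  3.14152451e+00]), 'force': array([-0.02153819, -1.27945456, -2.22874536])}
```

View pics/a.png

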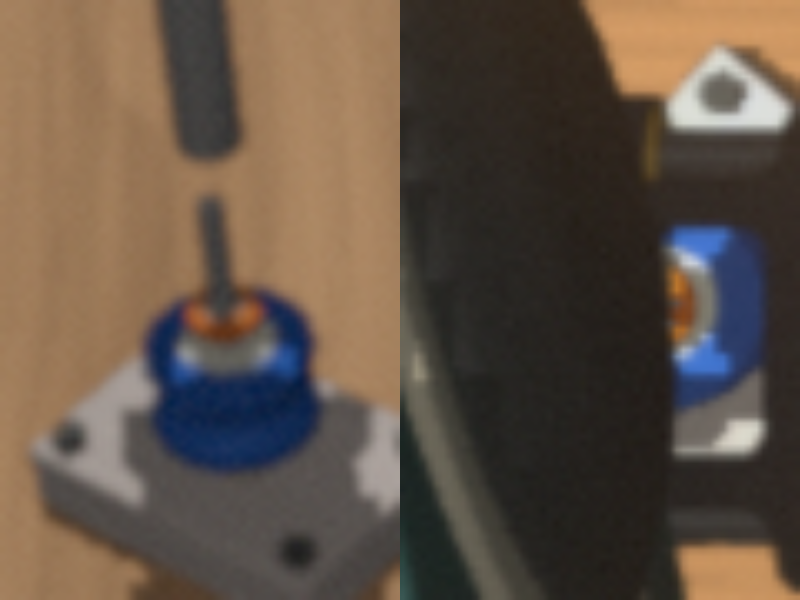

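The tube end is at about (246.4,175.9) in side, and its axis is in line with the shaft tip at (246.3,185). Next I'll check the alignment in depth.

```bash
python3 - <<'E'
from h import *
im=cv2.imread("pics/full_s.png"); g=cv2.cvtColor(im,cv2.COLOR_BGR2HSV)
for r in (168,172,175,177,178,179,180,182,184,185,187,190): print(r,g[r,236:258,1].tolist())
print(onz("side",246.4,175.9,.1299),onz("side",246.35,184.9,.112))
E
```

```text
168 [112, 111, 113, 112, 91, 48, 16, 15, 15, 12, 8, 8, 13, 49, 101, 111, 113, 111, 111, 110, 110, 110]
172 [109, 108, 112, 111, 103, 74, 19, 8, 8, 11, 4, 12, 4, 30, 82, 108, 111, 110, 110, 112, 109, 106]
175 [114, 112, 111, 111, 109, 93, 45, 16, 12, 4, 12, 9, 9, 18, 65, 103, 110, 110, 109, 112, 108, 109]
177 [115, 108, 111, 110, 110, 100, 81, 47, 19, 15, 19, 24, 40, 68, 98, 109, 113, 113, 110, 108, 110, 110]
178 [110, 114, 112, 112, 112, 108, 102, 80, 67, 59, 56, 67, 85, 99, 109, 110, 112, 110, 108, 108, 110, 108]
179 [112, 111, 110, 115, 109, 112, 108, 103, 100, 99, 96, 99, 107, 108, 110, 107, 112, 111, 110, 108, 109, 112]
180 [110, 113, 115, 111, 110, 111, 113, 110, 109, 108, 108, 109, 112, 112, 110, 112, 114, 113, 110, 111, 112, 110]
182 [112, 113, 112, 111, 112, 110, 114, 113, 111, 110, 107, 112, 111, 111, 114, 110, 111, 114, 111, 110, 110, 108]
184 [111, 113, 112, 112, 112, 112, 110, 110, 102, 88, 82, 91, 104, 112, 112, 112, 111, 110, 110, 112, 112, 110]
185 [112, 111, 115, 114, 113, 110, 114, 108, 93, 63, 42, 62, 92, 107, 111, 108, 111, 109, 113, 110, 110, 110]
187 [113, 110, 112, 111, 112, 113, 113, 111, 97, 57, 15, 25, 90, 110, 111, 111, 111, 112, 111, 110, 110, 111]
190 [113, 112, 112, 113, 113, 114, 113, 111, 107, 81, 32, 19, 75, 106, 112, 113, 110, 110, 113, 112, 110, 108]
[0.50697153 0.15606945 0.1299    ] [0.50503551 0.15402033 0.112     ]
```

```bash
python3 - <<'E'
from h import *
t=onz("side",246.2,178.2,.1299); s=onz("side",246.05,184.8,.1112)
print("tube y",t[1]+.009,"shaft",s-[0,.0025,0], s[1]-.0025)
print(onz("side",245.9,175.7,.1299)[0])
print(onz("top",226.6,305.4,.066))
E
```

```text
tube y 0.15880596401208108 shaft [0.50444113 0.15284015 0.1112    ] 0.1528401479707593
0.5061239667075321
[0.50361554 0.15703128 0.066     ]
```

```bash
python3 - <<'E'
from h import *
print("tube rim now pred",proj("side",(.505,.1568-.009,.1299)),"obs 178.2")
print("tube rim lift pred",proj("side",(.5487,-.1962-.009,.1538)),"obs 354.2")
for y in(.153,.155,.1575): print("shaft top edge pred",y,proj("side",(.5045,y+.0025,.1112)))
S=cv2.imread("pics/side0.png");N=cv2.imread("pics/full_s.png")
for n,I in(("0",S),("now",N)):
  for r in range(180,190): print(n,r,I[r,242:252].mean(1).astype(int).tolist(), cv2.cvtColor(I,cv2.COLOR_BGR2HSV)[r,242:252,1].tolist())
# roller lower blue edge / foot corners sideview check: foot top corners project
T=cv2.imread("pics/top0.png")
for n,I,b in(("side",S,(215,175,295,250)),("top",T,(187,262,267,345))):
  c=blob(I,(105,120,40),(130,255,255),b); print(n,cv2.boundingRect(c),cv2.fitEllipse(c))
E
```

```text
tube rim now pred (np.float64(245.25626986581128), np.float64(178.9989095269185)) obs 178.2
tube rim lift pred (np.float64(282.8265912858897), np.float64(354.5822642711744)) obs 354.2
shaft top edge pred 0.153 (np.float64(246.0836442273785), np.float64(184.73945661415326))
shaft top edge pred 0.155 (np.float64(246.0784649324101), np.float64(184.01128573028637))
shaft top edge pred 0.1575 (np.float64(246.07201602296445), np.float64(183.1046163631837))
0 180 [118, 116, 118, 116, 115, 113, 115, 117, 118, 117] [107, 114, 112, 114, 112, 118, 113, 112, 115, 114]
0 181 [114, 115, 118, 115, 115, 112, 116, 117, 118, 118] [114, 115, 111, 113, 109, 117, 110, 113, 115, 110]
0 182 [116, 114, 115, 114, 114, 118, 115, 122, 121, 118] [110, 115, 113, 111, 113, 104, 110, 110, 109, 112]
0 183 [111, 116, 117, 117, 117, 112, 116, 116, 120, 116] [119, 112, 102, 87, 86, 99, 103, 110, 113, 114]
0 184 [114, 113, 110, 115, 117, 117, 107, 112, 119, 119] [109, 112, 94, 60, 45, 54, 94, 113, 109, 112]
0 185 [115, 114, 108, 105, 107, 104, 104, 110, 118, 120] [109, 103, 77, 36, 23, 32, 73, 106, 110, 109]
0 186 [111
[... 986 characters left out ...]
114, 108, 93, 63, 42, 62, 92, 107, 111, 108]
now 186 [120, 114, 97, 80, 70, 71, 91, 112, 124, 125] [111, 112, 94, 51, 17, 39, 87, 107, 110, 110]
now 187 [118, 114, 97, 75, 66, 66, 83, 111, 124, 125] [113, 111, 97, 57, 15, 25, 90, 110, 111, 111]
now 188 [120, 115, 97, 75, 65, 64, 82, 110, 124, 124] [112, 110, 100, 67, 19, 23, 87, 107, 111, 111]
now 189 [120, 116, 101, 77, 65, 61, 79, 105, 122, 124] [111, 110, 104, 78, 22, 27, 78, 107, 108, 112]
side (237, 200, 25, 25) ((249.49075317382812, 211.79844665527344), (22.843067169189453, 27.261384963989258), 171.1702117919922)
top (211, 290, 31, 31) ((225.98641967773438, 305.1353454589844), (29.90300941467285, 30.469079971313477), 47.70951843261719)
```

jog_arm(
  moves=[
    [1,[0.14,-0.12,0],[0,0,0]],
    [1,[0,0,0],[0,0,0]],
    [1,[0,0,0.5],[0,0,0]],
    [1,[0,0,0.5],[0,0,0]],
    [1,[0,0,0],[0,0,0]],
  ],
)

```text
t: 8.0
eef_pos: [0.5029, 0.1562, 0.1985]
eef_rot: [-3.141, -0.001, -3.141]
force: [1.0, -0.2, -1.8]
opening: 0.0276
gripper_force: 40.0
```

jog_arm(
  moves=[
    [1,[0,0,0.1],[0,0,0]],
    [1,[0,0,0.1],[0,0,0]],
    [1,[0,0,0.1],[0,0,0]],
    [1,[0,0,0.1],[0,0,0]],
    [1,[0,0,0.1],[0,0,0]],
  ],
)

```text
t: 8.5
eef_pos: [0.5033, 0.1563, 0.1946]
eef_rot: [-3.142, 0.0, -3.141]
force: [0.2, 0.4, -2.8]
opening: 0.0274
gripper_force: 40.0
```

jog_arm(
  moves=[
    [1,[0,0,0.06],[0,0,0]],
    [1,[0,0,0.06],[0,0,0]],
    [1,[0,0,0.06],[0,0,0]],
    [1,[0,0,0.06],[0,0,0]],
    [1,[0,0,0.06],[0,0,0]],
  ],
)

```text
t: 9.0
eef_pos: [0.5033, 0.1563, 0.1916]
eef_rot: [-3.142, 0.0, -3.141]
force: [-0.2, -1.3, -2.4]
opening: 0.0277
gripper_force: 40.0
```

jog_arm(
  moves=[
    [1,[0,0,0.03],[0,0,0]],
    [1,[0,0,0.03],[0,0,0]],
    [1,[0,0,0.03],[0,0,0]],
    [1,[0,0,0.03],[0,0,0]],
    [1,[0,0,0],[0,0,0]],
  ],
)

```text
t: 9.5
eef_pos: [0.5032, 0.1563, 0.1904]
eef_rot: [-3.142, -0.0, -3.141]
force: [-0.1, -0.7, -2.1]
opening: 0.0274
gripper_force: 40.0
```

```bash
python3 - <<'E'
from h import *
s=read_state(); print({k:s[k] for k in("t","eef_pos","force","torque")})
im=np.mean([grab_frame("side") for _ in range(4)],axis=0).astype(np.uint8); cv2.imwrite("pics/s2.png",im)
cv2.imwrite("pics/a2.png",cv2.resize(im[155:215,215:275],(600,600),interpolation=cv2.INTER_CUBIC))
E
```

```text
{'t': 9.5, 'eef_pos': array([0.50324287, 0.156292  , 0.19038525]), 'force': array([-0.08368077, -0.67258744, -2.11158243]), 'torque': array([0.05337058, 0.04182568, 0.02502037])}
```

View pics/a2.png

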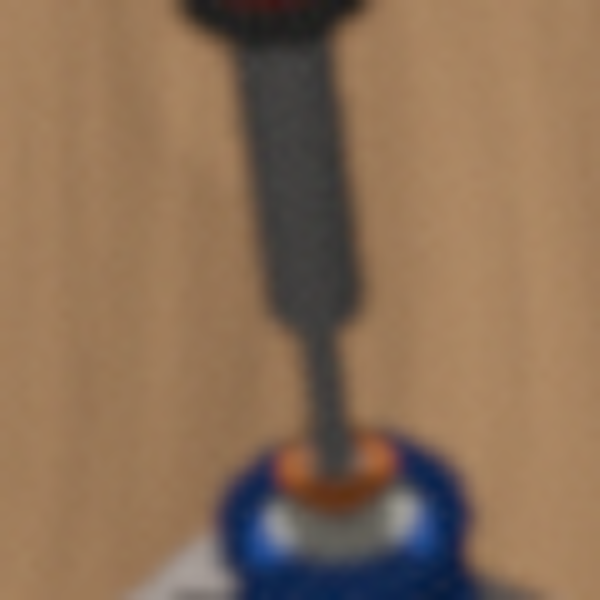

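The tube end, at crop (317,335), now covers the shaft tip. The tube and shaft are in line and there is no contact force.

jog_arm(
  moves=[
    [1,[0,0,0.04],[0,0,0]],
    [1,[0,0,0.04],[0,0,0]],
    [1,[0,0,0.04],[0,0,0]],
    [1,[0,0,0.04],[0,0,0]],
    [1,[0,0,0.04],[0,0,0]],
  ],
)

```text
t: 10.2
eef_pos: [0.5033, 0.1564, 0.1886]
eef_rot: [3.141, 0.0, -3.141]
force: [-0.7, 1.8, -0.3]
opening: 0.0277
gripper_force: 40.0
```

jog_arm(
  moves=[
    [1,[0,0,0.05],[0,0,0]],
    [1,[0,0,0.05],[0,0,0]],
    [1,[0,0,0.05],[0,0,0]],
    [1,[0,0,0.05],[0,0,0]],
    [1,[0,0,0.05],[0,0,0]],
  ],
)

```text
t: 10.7
eef_pos: [0.5032, 0.1565, 0.186]
eef_rot: [3.141, 0.0, -3.14]
force: [-1.2, 4.3, 1.7]
opening: 0.0277
gripper_force: 40.0
```

The shaft is pushing the tool toward +y, so I'll shift it +y by about 1 mm.

jog_arm(
  moves=[
    [1,[0,0.05,0],[0,0,0]],
    [1,[0.02,0.05,0],[0,0,0]],
    [1,[0,0.03,0],[0,0,0]],
    [1,[0,0,0],[0,0,0]],
    [1,[0,0,0],[0,0,0]],
  ],
)

```text
t: 11.2
eef_pos: [0.5031, 0.1574, 0.1858]
eef_rot: [-3.141, -0.0, -3.141]
force: [0.0, -0.3, -3.0]
opening: 0.0274
gripper_force: 40.0
```

jog_arm(
  moves=[
    [1,[0,0,0.05],[0,0,0]],
    [1,[0,0,0.05],[0,0,0]],
    [1,[0,0,0.05],[0,0,0]],
    [1,[0,0,0.05],[0,0,0]],
    [1,[0,0,0],[0,0,0]],
  ],
)

```text
t: 11.7
eef_pos: [0.503, 0.1576, 0.1839]
eef_rot: [-3.142, -0.0, -3.141]
force: [-0.1, -0.1, -3.3]
opening: 0.0275
gripper_force: 40.0
```

jog_arm(
  moves=[
    [1,[0,0.04,0.05],[0,0,0]],
    [1,[0,0,0.15],[0,0,0]],
    [1,[0,0,0.15],[0,0,0]],
    [1,[0,0,0.15],[0,0,0]],
    [1,[0,0,0.15],[0,0,0]],
  ],
)

```text
t: 12.2
eef_pos: [0.503, 0.158, 0.1773]
eef_rot: [-3.142, -0.0, -3.141]
force: [0.0, 0.5, -3.9]
opening: 0.0275
gripper_force: 40.0
```

jog_arm(
  moves=[
    [1,[0,0,0.1],[0,0,0]],
    [1,[0,0,0.1],[0,0,0]],
    [1,[0,0,0.1],[0,0,0]],
    [1,[0,0,0.1],[0,0,0]],
    [1,[0,0,0.05],[0,0,0]],
  ],
)

```text
t: 12.7
eef_pos: [0.503, 0.158, 0.1728]
eef_rot: [-3.142, -0.0, -3.141]
force: [0.4, -0.1, -3.4]
opening: 0.0275
gripper_force: 40.0
```

jog_arm(
  moves=[
    [1,[0,0,0.05],[0,0,0]],
    [1,[0,0,0.05],[0,0,0]],
    [1,[0,0,0.05],[0,0,0]],
    [1,[0,0,0.05],[0,0,0]],
    [1,[0,0,0.05],[0,0,0]],
  ],
)

```text
t: 13.2
eef_pos: [0.5031, 0.158, 0.1704]
eef_rot: [-3.142, 0.0, -3.141]
force: [0.8, -0.7, -2.4]
opening: 0.0274
gripper_force: 40.0
```

jog_arm(
  moves=[
    [1,[0,0,0.05],[0,0,0]],
    [1,[0,0,0.05],[0,0,0]],
    [1,[0,0,0.05],[0,0,0]],
    [1,[0,0,0.05],[0,0,0]],
    [1,[0,0,0.05],[0,0,0]],
  ],
)

```text
t: 13.7
eef_pos: [0.503, 0.158, 0.1679]
eef_rot: [3.142, 0.0, -3.141]
force: [-0.4, -0.1, -1.9]
opening: 0.0273
gripper_force: 40.0
```

jog_arm(
  moves=[
    [1,[0,0,0.05],[0,0,0]],
    [1,[0,0,0.05],[0,0,0]],
    [1,[0,0,0.05],[0,0,0]],
    [1,[0,0,0.05],[0,0,0]],
    [1,[0,0,0.05],[0,0,0]],
  ],
)

```text
t: 14.2
eef_pos: [0.503, 0.158, 0.1654]
eef_rot: [3.142, 0.0, -3.141]
force: [0.4, -0.9, -2.7]
opening: 0.0275
gripper_force: 40.0
```

jog_arm(
  moves=[
    [1,[0,0,0.05],[0,0,0]],
    [1,[0,0,0.05],[0,0,0]],
    [1,[0,0,0.05],[0,0,0]],
    [1,[0,0,0.05],[0,0,0]],
    [1,[0,0,0.05],[0,0,0]],
  ],
)

```text
t: 14.7
eef_pos: [0.503, 0.158, 0.1629]
eef_rot: [-3.142, 0.0, -3.141]
force: [-1.0, 0.4, -1.8]
opening: 0.0277
gripper_force: 40.0
```

jog_arm(
  moves=[
    [1,[0,0,0.05],[0,0,0]],
    [1,[0,0,0.05],[0,0,0]],
    [1,[0,0,0.05],[0,0,0]],
    [1,[0,0,0.05],[0,0,0]],
    [1,[0,0,0.05],[0,0,0]],
  ],
)

```text
t: 15.2
eef_pos: [0.503, 0.158, 0.1604]
eef_rot: [-3.142, -0.0, -3.141]
force: [0.2, -0.4, -2.3]
opening: 0.0278
gripper_force: 40.0
```

jog_arm(
  moves=[
    [1,[0,0,0.05],[0,0,0]],
    [1,[0,0,0.05],[0,0,0]],
    [1,[0,0,0.05],[0,0,0]],
    [1,[0,0,0.05],[0,0,0]],
    [1,[0,0,0.05],[0,0,0]],
  ],
)

```text
t: 15.7
eef_pos: [0.503, 0.158, 0.1579]
eef_rot: [-3.142, -0.0, -3.141]
force: [0.0, -0.2, -1.2]
opening: 0.0277
gripper_force: 40.0
```

jog_arm(
  moves=[
    [1,[0,0,0.05],[0,0,0]],
    [1,[0,0,0.05],[0,0,0]],
    [1,[0,0,0.05],[0,0,0]],
    [1,[0,0,0.05],[0,0,0]],
    [1,[0,0,0.05],[0,0,0]],
  ],
)

```text
t: 16.2
eef_pos: [0.503, 0.158, 0.1554]
eef_rot: [-3.142, -0.0, -3.141]
force: [0.4, 1.1, -2.6]
opening: 0.0274
gripper_force: 40.0
```

jog_arm(
  moves=[
    [1,[0,0,0.04],[0,0,0]],
    [1,[0,0,0.04],[0,0,0]],
    [1,[0,0,0.04],[0,0,0]],
    [1,[0,0,0.04],[0,0,0]],
    [1,[0,0,0.04],[0,0,0]],
  ],
)

```text
t: 16.7
eef_pos: [0.503, 0.158, 0.1534]
eef_rot: [-3.142, -0.0, -3.141]
force: [0.5, -0.0, -1.7]
opening: 0.0274
gripper_force: 40.0
```

jog_arm(
  moves=[
    [1,[0,0,0.04],[0,0,0]],
    [1,[0,0,0.04],[0,0,0]],
    [1,[0,0,0.04],[0,0,0]],
    [1,[0,0,0.04],[0,0,0]],
    [1,[0,0,0.04],[0,0,0]],
  ],
)

```text
t: 17.2
eef_pos: [0.5034, 0.158, 0.1526]
eef_rot: [3.141, 0.001, -3.141]
force: [-2.4, -0.8, 9.1]
opening: 0.0277
gripper_force: 40.0
```

jog_arm(
  moves=[
    [1,[0,0,0.04],[0,0,0]],
    [1,[0,0,0.04],[0,0,0]],
    [1,[0,0,0.04],[0,0,0]],
    [1,[0,0,0.0],[0,0,0]],
    [1,[0,0,0],[0,0,0]],
  ],
  force=58,
)

```text
t: 17.7
eef_pos: [0.5033, 0.158, 0.1514]
eef_rot: [3.141, 0.001, -3.141]
force: [-2.9, -0.8, 9.2]
opening: 0.0269
gripper_force: 58.0
```

jog_arm(
  moves=[
    [1,[0,0,0.04],[0,0,0]],
    [1,[0,0,0.04],[0,0,0]],
    [1,[0,0,0.04],[0,0,0]],
    [1,[0,0,0.0],[0,0,0]],
    [1,[0,0,0],[0,0,0]],
  ],
)

```text
t: 18.2
eef_pos: [0.5033, 0.158, 0.1502]
eef_rot: [3.141, 0.001, -3.141]
force: [-2.5, -0.8, 9.6]
opening: 0.0272
gripper_force: 58.0
```

jog_arm(
  moves=[
    [1,[0,0,0.04],[0,0,0]],
    [1,[0,0,0.04],[0,0,0]],
    [1,[0,0,0.04],[0,0,0]],
    [1,[0,0,0.0],[0,0,0]],
    [1,[0,0,0],[0,0,0]],
  ],
)

```text
t: 18.7
eef_pos: [0.5033, 0.1581, 0.149]
eef_rot: [3.141, 0.001, -3.141]
force: [-2.5, -1.2, 8.3]
opening: 0.0272
gripper_force: 58.0
```

jog_arm(
  moves=[
    [1,[0,0,0.03],[0,0,0]],
    [1,[0,0,0.03],[0,0,0]],
    [1,[0,0,0.03],[0,0,0]],
    [1,[0,0,0.0],[0,0,0]],
    [1,[0,0,0],[0,0,0]],
  ],
)

```text
t: 19.2
eef_pos: [0.5033, 0.158, 0.1481]
eef_rot: [3.141, 0.001, -3.141]
force: [-3.0, -0.7, 8.0]
opening: 0.0272
gripper_force: 58.0
```

jog_arm(
  moves=[
    [1,[0,0,0.04],[0,0,0]],
    [1,[0,0,0.04],[0,0,0]],
    [1,[0,0,0.02],[0,0,0]],
    [1,[0,0,0.0],[0,0,0]],
    [1,[0,0,0],[0,0,0]],
  ],
)

```text
t: 19.7
eef_pos: [0.5033, 0.158, 0.1471]
eef_rot: [3.141, 0.001, -3.141]
force: [-2.4, -0.8, 8.6]
opening: 0.0273
gripper_force: 58.0
```

jog_arm(
  moves=[
    [1,[0,0,0.04],[0,0,0]],
    [1,[0,0,0.04],[0,0,0]],
    [1,[0,0,0.02],[0,0,0]],
    [1,[0,0,0.0],[0,0,0]],
    [1,[0,0,0],[0,0,0]],
  ],
)

```text
t: 20.2
eef_pos: [0.5033, 0.158, 0.1461]
eef_rot: [3.141, 0.001, -3.141]
force: [-3.0, -1.4, 8.8]
opening: 0.0274
gripper_force: 58.0
```

jog_arm(
  moves=[
    [1,[0,0,0.04],[0,0,0]],
    [1,[0,0,0.04],[0,0,0]],
    [1,[0,0,0.02],[0,0,0]],
    [1,[0,0,0.0],[0,0,0]],
    [1,[0,0,0],[0,0,0]],
  ],
)

```text
t: 20.7
eef_pos: [0.5033, 0.158, 0.1451]
eef_rot: [3.141, 0.001, -3.141]
force: [-2.8, -1.2, 8.8]
opening: 0.0273
gripper_force: 58.0
```

jog_arm(
  moves=[
    [1,[0,0,0.04],[0,0,0]],
    [1,[0,0,0.04],[0,0,0]],
    [1,[0,0,0.02],[0,0,0]],
    [1,[0,0,0.0],[0,0,0]],
    [1,[0,0,0],[0,0,0]],
  ],
)

```text
t: 21.2
eef_pos: [0.5034, 0.158, 0.1443]
eef_rot: [3.141, 0.001, -3.141]
force: [-3.2, -1.3, 11.7]
opening: 0.0272
gripper_force: 58.0
```

jog_arm(
  moves=[
    [1,[0,0,0.03],[0,0,0]],
    [1,[0,0,0.03],[0,0,0]],
    [1,[0,0,0.03],[0,0,0]],
    [1,[0,0,0.0],[0,0,0]],
    [1,[0,0,0],[0,0,0]],
  ],
)

```text
t: 21.7
eef_pos: [0.5034, 0.158, 0.1437]
eef_rot: [3.141, 0.002, -3.141]
force: [-2.8, -1.5, 13.8]
opening: 0.0276
gripper_force: 58.0
```

jog_arm(
  moves=[
    [1,[0,0,0.03],[0,0,0]],
    [1,[0,0,0.03],[0,0,0]],
    [1,[0,0,0.02],[0,0,0]],
    [1,[0,0,0.0],[0,0,0]],
    [1,[0,0,0],[0,0,0]],
  ],
)

```text
t: 22.2
eef_pos: [0.5035, 0.1581, 0.1432]
eef_rot: [3.141, 0.002, -3.141]
force: [-4.2, -1.7, 16.5]
opening: 0.027
gripper_force: 58.0
```

The reading is about 8 N above the drag baseline, so about 20 N in all. Now I'll withdraw straight up.

jog_arm(
  moves=[
    [1,[0,0,-0.3],[0,0,0]],
    [1,[0,0,-0.5],[0,0,0]],
    [1,[0,0,-1],[0,0,0]],
    [1,[0,0,-1],[0,0,0]],
    [1,[0,0,-1],[0,0,0]],
  ],
)

```text
t: 22.7
eef_pos: [0.5031, 0.158, 0.1803]
eef_rot: [3.141, 0.0, -3.141]
force: [0.1, 0.5, -2.9]
opening: 0.0275
gripper_force: 58.0
```

jog_arm(
  moves=[
    [1,[0,0,-1],[0,0,0]],
    [1,[0,0,-1.5],[0,0,0]],
    [1,[0,0,-1.5],[0,0,0]],
    [1,[0,0,-1.5],[0,0,0]],
    [1,[0,0,0],[0,0,0]],
  ],
)

```text
t: 23.2
eef_pos: [0.5037, 0.1582, 0.2371]
eef_rot: [3.141, 0.003, -3.141]
force: [0.2, -0.8, -2.1]
opening: 0.0272
gripper_force: 58.0
```

jog_arm(
  moves=[
    [1,[-0.3,-2,0],[0,0,0]],
    [1,[-0.5,-4,0],[0,0,0]],
    [1,[-0.5,-4,0],[0,0,0]],
    [1,[-0.5,-4,0],[0,0,0]],
    [1,[-0.5,-4,0],[0,0,0]],
  ],
)

```text
t: 23.7
eef_pos: [0.526, -0.0236, 0.2339]
eef_rot: [3.142, -0.0, -3.14]
force: [0.9, 0.2, -2.3]
opening: 0.0273
gripper_force: 58.0
```

jog_arm(
  moves=[
    [1,[-0.5,-4,0],[0,0,0]],
    [1,[-0.5,-4,0],[0,0,0]],
    [1,[-0.5,-4,0],[0,0,0]],
    [1,[-0.5,-3.5,0],[0,0,0]],
    [1,[-0.5,-1.8,0],[0,0,0]],
  ],
)

```text
t: 24.2
eef_pos: [0.5512, -0.1974, 0.2335]
eef_rot: [-3.142, -0.001, 3.141]
force: [0.2, 0.5, -2.8]
opening: 0.0276
gripper_force: 58.0
```

jog_arm(
  moves=[
    [1,[0,0,0],[0,0,0]],
    [1,[0,0,0],[0,0,0]],
    [1,[0,0,1.5],[0,0,0]],
    [1,[0,0,1.5],[0,0,0]],
    [1,[0,0,0],[0,0,0]],
  ],
)

```text
t: 24.7
eef_pos: [0.5505, -0.1938, 0.2009]
eef_rot: [3.14, -0.004, -3.14]
force: [-0.2, -0.8, -2.3]
opening: 0.0276
gripper_force: 58.0
```

```bash
python3 - <<'E'
from h import *
s=read_state(); print({k:s[k] for k in("t","eef_pos","eef_rot","force")})
im=grab_frame("side"); t=grab_frame("top")
up=lambda I,a,b:cv2.resize(I[b:b+60,a:a+80],(400,300),interpolation=cv2.INTER_CUBIC)
cv2.imwrite("pics/r.png",np.hstack([up(im,215,175),up(im,240,325)]))
E
```

```text
{'t': 24.7, 'eef_pos': array([ 0.55046594, -0.1938226 ,  0.20090817]), 'eef_rot': array([ 3.14007142, -0.00363493, -3.13964393]), 'force': array([-0.16145411, -0.80835953, -2.31913152])}
```

View pics/r.png

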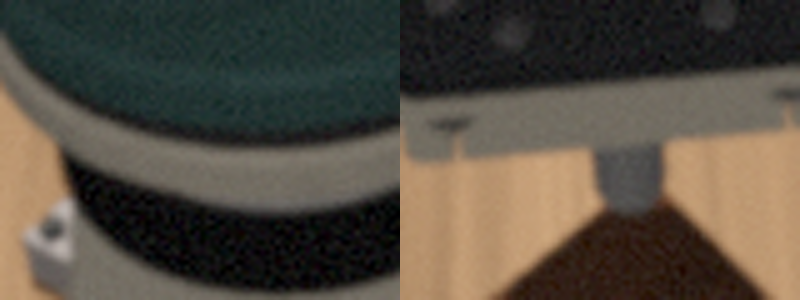

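The shaft is hidden by the arm here. The tube is upright above the stand. Next I'll settle and centre it on the hole.

jog_arm(
  moves=[
    [1,[0.1,-0.3,0],[0,0,0]],
    [1,[0,0,0],[0,0,0]],
    [1,[0,0,0],[0,0,0]],
    [1,[0,0,0],[0,0,0]],
    [1,[0,0,0],[0,0,0]],
  ],
)

```text
t: 25.3
eef_pos: [0.5504, -0.198, 0.2044]
eef_rot: [-3.142, 0.0, -3.141]
force: [0.2, 0.1, -1.9]
opening: 0.0274
gripper_force: 58.0
```

jog_arm(
  moves=[
    [1,[0.13,0,1.5],[0,0,0]],
    [1,[0,0,2],[0,0,0]],
    [1,[0,0,2],[0,0,0]],
    [1,[0,0,1.0],[0,0,0]],
    [1,[0,0,0],[0,0,0]],
  ],
)

```text
t: 25.8
eef_pos: [0.5483, -0.1977, 0.1372]
eef_rot: [3.141, -0.003, -3.141]
force: [-0.0, 0.5, -1.7]
opening: 0.0272
gripper_force: 58.0
```

jog_arm(
  moves=[
    [1,[0,0,0],[0,0,0]],
    [1,[0,0,0.2],[0,0,0]],
    [1,[0,0,0.2],[0,0,0]],
    [1,[0,0,0.2],[0,0,0]],
    [1,[0,0,0.2],[0,0,0]],
  ],
)

```text
t: 26.3
eef_pos: [0.5492, -0.198, 0.1313]
eef_rot: [-3.141, 0.0, -3.141]
force: [-0.7, 0.1, -3.4]
opening: 0.0276
gripper_force: 58.0
```

jog_arm(
  moves=[
    [1,[0,0,0.2],[0,0,0]],
    [1,[0,0,0.2],[0,0,0]],
    [1,[0,0,0.1],[0,0,0]],
    [1,[0,0,0],[0,0,0]],
    [1,[0,0,0],[0,0,0]],
  ],
)

```text
t: 26.8
eef_pos: [0.5491, -0.198, 0.1263]
eef_rot: [-3.142, 0.0, -3.141]
force: [1.1, -0.2, -2.6]
opening: 0.0274
gripper_force: 58.0
```

In the hole without contact, so I'll continue down.

jog_arm(
  moves=[
    [1,[0,0,0.4],[0,0,0]],
    [1,[0,0,0.4],[0,0,0]],
    [1,[0,0,0.4],[0,0,0]],
    [1,[0,0,0.4],[0,0,0]],
    [1,[0,0,0],[0,0,0]],
  ],
)

```text
t: 27.3
eef_pos: [0.5488, -0.1979, 0.1094]
eef_rot: [3.141, -0.001, -3.141]
force: [-0.8, -0.2, -1.8]
opening: 0.0271
gripper_force: 58.0
```

jog_arm(
  moves=[
    [1,[0,0,0.3],[0,0,0]],
    [1,[0,0,0.3],[0,0,0]],
    [1,[0,0,0.2],[0,0,0]],
    [1,[0,0,0.2],[0,0,0]],
    [1,[0,0,0],[0,0,0]],
  ],
)

```text
t: 27.8
eef_pos: [0.549, -0.1979, 0.0999]
eef_rot: [3.141, -0.0, -3.141]
force: [-1.0, 0.0, -2.5]
opening: 0.0274
gripper_force: 58.0
```

jog_arm(
  moves=[
    [1,[0,0,0.1],[0,0,0]],
    [1,[0,0,0.1],[0,0,0]],
    [1,[0,0,0.1],[0,0,0]],
    [1,[0,0,0],[0,0,0]],
    [1,[0,0,0],[0,0,0]],
  ],
)

```text
t: 28.3
eef_pos: [0.5491, -0.198, 0.0973]
eef_rot: [3.142, 0.0, -3.141]
force: [-0.9, 0.4, -2.3]
opening: 0.0273
gripper_force: 58.0
```

jog_arm(
  moves=[
    [1,[0,0,0.08],[0,0,0]],
    [1,[0,0,0.08],[0,0,0]],
    [1,[0,0,0.08],[0,0,0]],
    [1,[0,0,0],[0,0,0]],
    [1,[0,0,0],[0,0,0]],
  ],
)

```text
t: 28.8
eef_pos: [0.5491, -0.198, 0.0948]
eef_rot: [3.142, -0.0, -3.141]
force: [-0.8, 0.4, -2.3]
opening: 0.0273
gripper_force: 58.0
```

jog_arm(
  moves=[
    [0.5,[0,0,0],[0,0,0]],
    [0,[0,0,0],[0,0,0]],
    [-1,[0,0,0],[0,0,0]],
    [-1,[0,0,0],[0,0,0]],
    [-1,[0,0,0],[0,0,0]],
  ],
)

```text
t: 29.3
eef_pos: [0.5491, -0.198, 0.095]
eef_rot: [-3.141, 0.0, -3.141]
force: [0.3, -0.6, -0.8]
opening: 0.055
gripper_force: 0.0
```

jog_arm(
  moves=[
    [-1,[0,0,0],[0,0,0]],
    [-1,[0,0,0],[0,0,0]],
    [-1,[0,0,0],[0,0,0]],
    [-1,[0,0,0],[0,0,0]],
    [-1,[0,0,0],[0,0,0]],
  ],
)

```text
t: 29.8
eef_pos: [0.5491, -0.198, 0.0949]
eef_rot: [-3.142, 0.0, -3.141]
force: [-0.9, -0.6, -0.5]
opening: 0.0918
gripper_force: 0.0
```

jog_arm(
  moves=[
    [-1,[0,0,-1],[0,0,0]],
    [-1,[0,0,-2],[0,0,0]],
    [-1,[0,0,-3],[0,0,0]],
    [-1,[0,0,-3],[0,0,0]],
    [-1,[0,0,-3],[0,0,0]],
  ],
)

```text
t: 30.3
eef_pos: [0.549, -0.1979, 0.2169]
eef_rot: [-3.141, 0.001, -3.141]
force: [-0.1, 0.1, 0.3]
opening: 0.0932
gripper_force: 0.0
```

jog_arm(
  moves=[
    [-1,[4,-4,0],[0,0,0]],
    [-1,[4,-3,0],[0,0,0]],
    [-1,[4,-3,0],[0,0,0]],
    [-1,[3,-3,0],[0,0,0]],
    [-1,[0,-3,0],[0,0,0]],
  ],
)

```text
t: 30.8
eef_pos: [0.4012, -0.3546, 0.2167]
eef_rot: [-3.14, 0.001, 3.141]
force: [0.4, -0.0, 0.1]
opening: 0.0931
gripper_force: 0.0
```

```bash
python3 - <<'E'
from h import *
s=read_state(); print({k:s[k] for k in("t","eef_pos","force")})
im=grab_frame("side");t=grab_frame("top")
cv2.imwrite("pics/end.png",np.hstack([cv2.resize(im[160:460,180:440],(400,460)),cv2.resize(t[130:360,150:550],(400,230))[np.r_[0:230,[0]*230]]]))
E
```

```text
{'t': 30.8, 'eef_pos': array([ 0.40120975, -0.35464679,  0.21669391]), 'force': array([ 0.35254075, -0.00586218,  0.11775013])}
```

View pics/end.png

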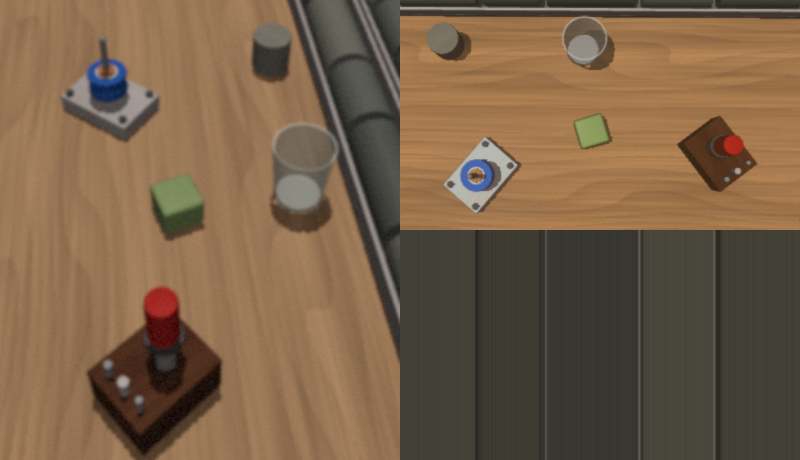

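The tool stands upright in its hole with its handle top at about (161,300) in the picture. The nut is down on the roller at about (106,72), and the beaker, block and plug have not moved.

```bash
python3 -c "
from cell import *
print(hand_in())"
```

```text
the job is handed in; nothing more can be done
None
```

The nut was pressed onto the roller with about 20 N in all (roughly 1.5 mm of spring travel, judged from the force reading), the tool is back upright in its stand hole, the beaker, block and plug look unmoved, and the job is handed in; no verdict came back.

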